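# Find and press the hidden catch of a child-safe knife case

## Task

The flat wooden knife case is shut by a concealed child-safe catch: somewhere along the smooth grey strip in its top, one short stretch is a push plate that lies flush and looks much like the rest. Feel along the strip with light presses of the closed fingertips until you find the place that gives, and press it fully in, so that the flap pops ajar by itself; then take the hand away and leave it ajar. Work the catch only: do not touch the flap, never press hard, and leave the jug, the shaker, the mill and the jar standing where they are.

Things in the scene. Friction and masses are not known exactly. Their poses are not given: they have to be found in the camera images.
- case: Flat wooden knife case, 200 (its x) x 320 (y) x 55 mm high, screwed to the shelf. Origin: centre of its underside, z up; -x side to the robot, within 15 degrees. In the near half of its top is a groove 46 mm wide (x), 130 long (y), 3 deep, centred at x = -50, y = 0; the grey strip is its floor, 52 mm above the shelf. Behind it come a 26 mm bar of the top, then the flap.
- strip_mid (a point): Centre of the groove, on the surface of the grey strip (in the case's frame: x = -50, y = 0, z = 52 mm). The strip runs 65 mm to either side along the case's y. The case stands in a tall niche: solid side walls at y = 0.30 m and y = -0.28 m (world) from x = 0.27 m to the back wall at 0.86 m, far higher than the arm; enter from the front.
- catch (a joint): Travel of the hidden push plate, m: 0 flush with the strip, 0.006 fully in. The plate is a stretch of strip 40 mm long (case's y), as wide as the groove; its centre lies at random -45 to +45 mm along y from the groove's centre. It sinks straight down against about 4 N of friction, has no spring and stays where left. The rest is rigid: a fingertip overlapping the plate's end cannot press it.
- flap (a joint): Angle of the wooden flap, rad: 0 shut, level with the top; about 0.28 ajar. 87 (x) x 267 (y) x 4 mm, hinged along its far edge; its near edge lies 26 mm behind the groove. The push plate drives it: 0.0467 rad for each mm, and it stays up, its near edge then 25 mm above the top.
- flap_edge (a point): Middle of the flap's near edge, on its upper side.
- salt_shaker: Bystander: glass salt shaker with grey cap, 44 mm wide, 90 mm high, loose, in front of the case. Origin at the centre of its foot.
- white_jug: Bystander: small white porcelain jug, 44 x 54 mm, 78 mm high, loose, in front of the case. Origin at the centre of its foot.
- pepper_mill: Bystander: wooden pepper mill, 58 mm wide, 170 mm high, loose, behind the case. Origin at the centre of its foot.
- honey: Bystander: honey jar with dark lid, 65 mm wide, 86 mm high, loose, behind the case. Origin at the centre of its foot.

How it is judged:
By the outcome, as a careful person would: the job done as asked, in the order asked, and still so for the second after the job is handed in, with the robot touching nothing.
It also fails if it takes over 54 s, if anything falls off the work surface, if the arm or the gripper's body presses on something with over 40 N, if the wrist force passes 120 N, or if a joint passes its speed limit or range.

## Robot

A 6-joint arm with a two-finger parallel gripper is mounted at the origin on a cart in front of the work surface, level with it; the furniture and walls round the work are solid. World frame = base frame: x ahead of the robot, y to its left, z up, the work surface at z = 0. Lengths are in m, angles in rad, forces in N, time in s.
With the tool pointing down it reaches from about 0.3 to 0.875 m from the base axis. Payload 6.4 kg.
Tool frame: the origin (TCP) lies midway between the tips of the shut fingers; the grasp point (between the pads) lies 19 mm behind it; x points along the fingers, y is the direction in which the jaws open and shut, and the axes are right-handed (so a half turn about x gives the same grasp; the last joint's range is limited). The gripper opens to 85 mm and grips with 20 to 120 N. Pads are 22 mm wide; open, the fingers measure 114 mm over their backs; the gripper's body (76 mm by 85 mm) begins 54 mm behind the grasp point. The pads swing forward as they close: fully open they stand 13 mm farther back than shut.
Start: joints at [0.906, 0.181, 1.607, -0, 1.354, -0.206], TCP at [0.255, 0.516, 0.231] pointing down, gripper open.
Joint ranges: [-2.99, 2.99], [-0.89, 2.07], [0.3, 2.58], [-1.14, 4.28], [0, 2.63], [-3.12, 3.12]. Speed limits (rad/s): [2.57, 2.57, 3.01, 3.14, 3.14, 3.14].

## Interface

Orientations are given as a unit quaternion [w, x, y, z].
In Python, from bench import ctrl gives the robot as it stands.
- The arm moves only by the tool servo_tool, never from a script. Its argument "targets" is a list of rows, each a list of 7 numbers: the turn, a rotation vector about the tool's x, y, z in rad, then the shift along the tool's x, y, z in mm, then the opening, from -1 (shut) to 1 (fully open). A call has exactly 8 rows; each row is the pose to reach, as a shift and turn from the pose measured when the call began, along the tool's axes at that moment; what a row does not reach only later rows make up. A row lasts 1/8 s, in which the tool goes at most 62.5 mm and 10.7 degrees, less where a joint would pass 70% of its speed; a pose out of reach is approached as far as the arm can. A call with a gripper value outside its range is refused whole. The fingers move at their own pace and stop on an object; the grip force is fixed at half the most. Time passes only in rows, so rows that repeat a pose let the fingers close, or fill a call up. It gives the time, the measured TCP pose, the force and the opening at its end, in the units of the state.
- ctrl.get_obs(): the state, without advancing time (a new reading comes with each control period).
- ctrl.camera(name): name is "side" or "top"; returns a dict with "pixels" (384x512x3 uint8, blue, green, red), "intrinsics" (3x3 intrinsics, pixels), "R" (3x3) and "t" (3): a world point X has camera coordinates R X + t. Camera axes: x right, y down, z forward; pixel columns grow to the right and rows downward; lengths in m; the calibration is good to about 2 mm. A picture is of the moment at which its call begins. There is no depth.
- ctrl.hand_in(): hands the job in, once; it reports no verdict.
The state is a dict: "time_s": time; "q": joint angles; "dq": joint speeds; "joint_efforts": joint torques, N m; "eef_pos": TCP position; "eef_rot": TCP orientation; "wrist_force": force on the tool from outside, world axes, zero at the start; "torque": the same for the moment, N m; "opening": opening from 0.0 (shut) to 1.0 (fully open).
Only numpy, scipy, OpenCV 4.12 (cv2) and the standard library are available. Lean on these libraries where they do the work, as an engineer would, in place of code of your own. Each camera call takes 0.05 s, during which the arm holds its last target.

## Working session

There is one attempt and no reset: what is moved stays moved. The work goes in short steps, Python scripts to look and compute and a tool call to move; the robot and the scene stay as the last step left them, time stands still between calls to the robot, and variables do not carry over. Pictures are saved under pics/ and viewed, and the job is handed in when it is done.

Besides the shell and the picture viewer there is one more tool, called after "Emit:" in YAML: its name, and indented under it one key for each argument. servo_tool: Moves the arm, as the interface text tells. Its arguments: {"type":"object","properties":{"targets":{"type":"array","items":{"type":"array","items":{"type":"number"}}}},"required":["targets"]}

```bash
mkdir -p pics
cat > h.py <<'E'
import numpy as np, cv2, json
from bench import ctrl
def snap(name,fn):
    c=ctrl.camera(name); cv2.imwrite(f'pics/{fn}.png',np.asarray(c['pixels']))
    np.savez(f'pics/{fn}.npz',p=c['pixels'],K=c['intrinsics'],R=c['R'],t=c['t']); return c
def load(fn): return np.load(f'pics/{fn}.npz')
def ray(c,uv,z):
    K,R,t=[np.array(c[k]) for k in ('K','R','t')]
    d=R.T@np.linalg.solve(K,[uv[0],uv[1],1.]); o=-R.T@t
    return o+d*(z-o[2])/d[2]
def proj(c,X):
    K,R,t=[np.array(c[k]) for k in ('K','R','t')]
    p=K@(R@np.asarray(X,float)+t); return p[:2]/p[2]
def crop(fn,x0,x1,y0,y1,s,out):
    im=cv2.imread(f'pics/{fn}.png')[y0:y1,x0:x1]; cv2.imwrite(f'pics/{out}.png',cv2.resize(im,None,fx=s,fy=s,interpolation=cv2.INTER_CUBIC))
E
python3 - <<'E'
from h import *
for n in('top','side'):
    c=snap(n,n+'0'); R=np.array(c['R']); print(n,(-R.T@np.array(c['t'])).round(3))
o=ctrl.get_obs(); print({k:np.round(v,3).tolist() for k,v in o.items()})
E
```

```text
top [0.413 0.015 0.908]
side [0.011 0.253 0.648]
{'time_s': 0.1, 'q': [0.906, 0.181, 1.608, 0.0, 1.354, -0.206], 'dq': [-0.0, -0.003, -0.003, -0.0, -0.0, 0.0], 'joint_efforts': [0.0, -44.587, -35.224, -0.0, 0.004, -0.0], 'eef_pos': [0.254, 0.515, 0.23], 'eef_rot': [0.688, 0.16, 0.689, -0.161], 'wrist_force': [0.889, 0.469, 0.87], 'torque': [-0.014, -0.007, -0.01], 'opening': 0.999}
```

View pics/top0.png

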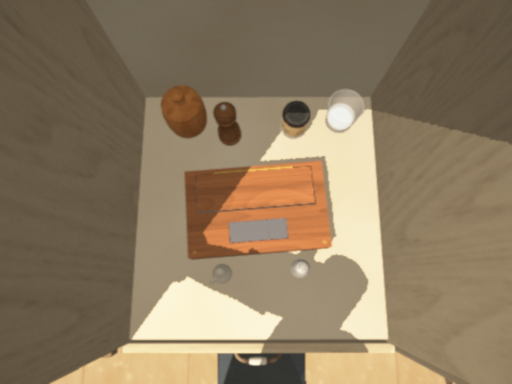

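View pics/side0.png

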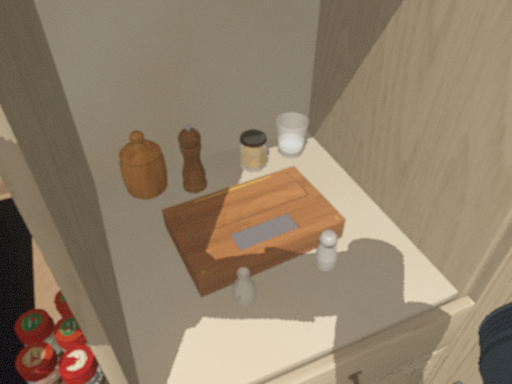

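Run:
```python
from h import *
crop('top0',175,345,150,290,4.6,'c1')
crop('top0',222,296,212,250,10,'c2')
crop('side0',220,350,205,310,6,'c3')
```

```text
(no output)
```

View pics/c1.png

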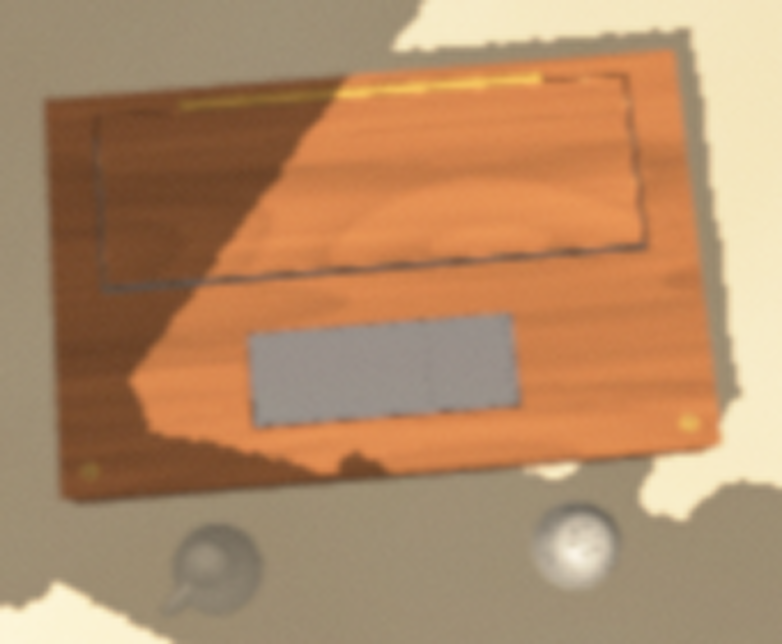

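View pics/c2.png

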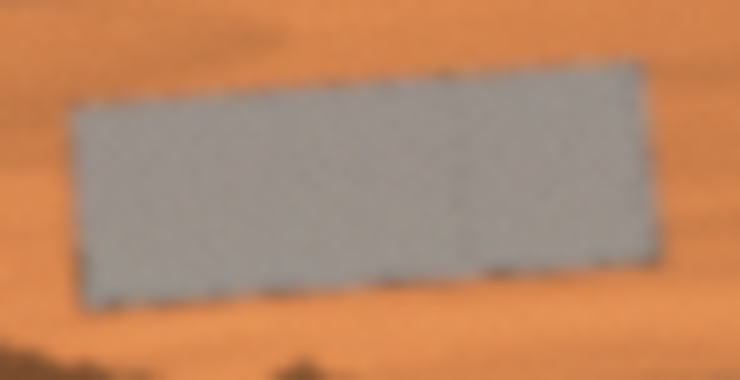

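View pics/c3.png

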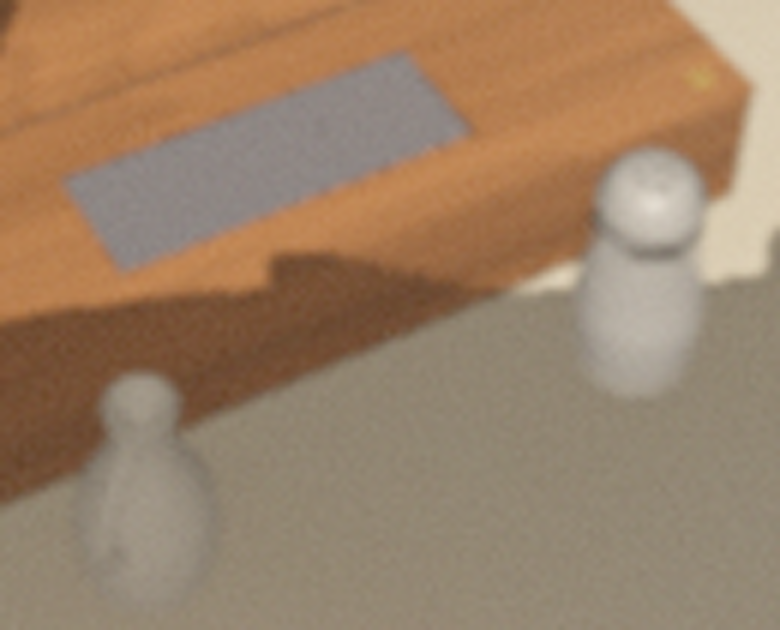

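Run:
```python
from h import *
c=load('top0')
ar=lambda x,y,s,x0,y0:((x+.5)/s-.5+x0,(y+.5)/s-.5+y0)
for n,p in zip(('far left','far right','near right','near left'),[(73,103),(640,62),(657,262),(85,308)]):
    print(n,ray(c,ar(*p,10,222,212),.053).round(4))
P=np.array([ray(c,ar(*p,10,222,212),.053) for p in [(73,103),(640,62),(657,262),(85,308)]]); print('mean',P.mean(0))
# case top corners in c1
Q=np.array([ray(c,ar(*p,4.6,175,150),.055) for p in [(45,100),(677,50),(718,440),(63,490)]]);print(Q.round(4),Q.mean(0))
for q in (P,Q):
    d=q[0]-q[1]+q[3]-q[2]; print('yaw from y axis',np.degrees(np.arctan2(-d[0],d[1])))
    d=q[0]-q[3]+q[1]-q[2]; print('yaw x',np.degrees(np.arctan2(d[1],d[0])))
# model fit rect on both
from scipy.optimize import least_squares
def f(v):
    x,y,a=v;R=np.array([[np.cos(a),-np.sin(a)],[np.sin(a),np.cos(a)]])
    g=np.array([[-27,65],[-27,-65],[-73,-65],[-73,65]])/1e3; k=np.array([[100,160],[100,-160],[-100,-160],[-100,160]])/1e3
    return np.r_[(g@R.T+[x,y]-P[:,:2]).ravel(),(k@R.T+[x,y]-Q[:,:2]).ravel()]
r=least_squares(f,[.45,0,0]);print(r.x,np.degrees(r.x[2]),(r.fun*1e3).round(1))
x,y,a=r.x
M=lambda X,Y,Z:(x+np.cos(a)*X-np.sin(a)*Y,y+np.sin(a)*X+np.cos(a)*Y,Z)
m=M(-.05,0,.052);print('mid',m)
cs=load('side0')
for s in(-65,65):
  for X in (-.027,-.073): print(s,X,'side px',proj(cs,M(X,s/1e3,.053)),'c3',(proj(cs,M(X,s/1e3,.053))-[220,205])*6)
# bystanders front
for n,p,z in(('jug top?',(205,560),.078),('shaker top',(577,548),.09)): print(n,ray(c,ar(*p,4.6,175,150),z))
# average frames, rectify strip
acc=0;S=0
for i in range(12):
    acc=acc+np.asarray(ctrl.camera('top')['pixels'],float); S=S+np.asarray(ctrl.camera('side')['pixels'],float)
acc/=12;S/=12
np.savez('pics/avg.npz',t=acc,s=S)
for nm,cc,im in(('rt',c,acc),('rs',cs,S)):
    src=np.float32([proj(cc,M(X,Y,.052)) for X,Y in((-.02,.075),(-.02,-.075),(-.08,-.075),(-.08,.075))])
    H=cv2.getPerspectiveTransform(src,np.float32([[0,0],[750,0],[750,300],[0,300]]))
    w=cv2.warpPerspective(im.astype(np.float32),H,(750,300),flags=cv2.INTER_CUBIC)
    g=w.mean(2); med=np.median(g[80:220,100:650]); e=np.clip((g-med)*6+128,0,255); cv2.imwrite(f'pics/{nm}.png',np.vstack([np.clip(w,0,255),cv2.merge([e]*3)]))
```

```text
far left [0.533  0.0791 0.053 ]
far right [ 0.5425 -0.0489  0.053 ]
near right [ 0.4974 -0.052   0.053 ]
near left [0.487  0.0757 0.053 ]
mean [0.51496025 0.01346684 0.053     ]
[[ 0.6505  0.1842  0.055 ]
 [ 0.677  -0.1353  0.055 ]
 [ 0.4807 -0.148   0.055 ]
 [ 0.4565  0.1672  0.055 ]] [0.56615502 0.0170179  0.055     ]
yaw from y axis 4.432723337423372
yaw x 4.11831372938082
yaw from y axis 4.562790629312897
yaw x 4.3289437638721875
[0.56548159 0.01719078 0.07801563] 4.469966271188932 [ 0.5  0.8  1.2 -0.8  0.4 -1.3  0.6  0.6  2.2  0.3  0.7  0.8 -2.4 -2.1
 -3.1  1.7]
mid (np.float64(0.5156336768697642), np.float64(0.013293955844159046), 0.052)
-65 -0.027 side px [286.84959451 212.99046239] c3 [401.09756704  47.94277432]
-65 -0.073 side px [298.81556455 227.4115013 ] c3 [472.89338727 134.46900782]
65 -0.027 side px [229.40136885 234.62387207] c3 [ 56.40821313 177.74323245]
65 -0.073 side px [239.85091041 250.74253656] c3 [119.10546248 274.45521936]
jug top? [0.42341601 0.09605717 0.078     ]
shaker top [ 0.42887069 -0.0749116   0.09      ][ WARN:0@22.470] global loadsave.cpp:1063 imwrite_ Unsupported depth image for selected encoder is fallbacked to CV_8U.
```

```bash
ls pics
```

```text
avg.npz
c1.png
c2.png
c3.png
rs.png
rt.png
side0.npz
side0.png
top0.npz
top0.png
```

View pics/rt.png

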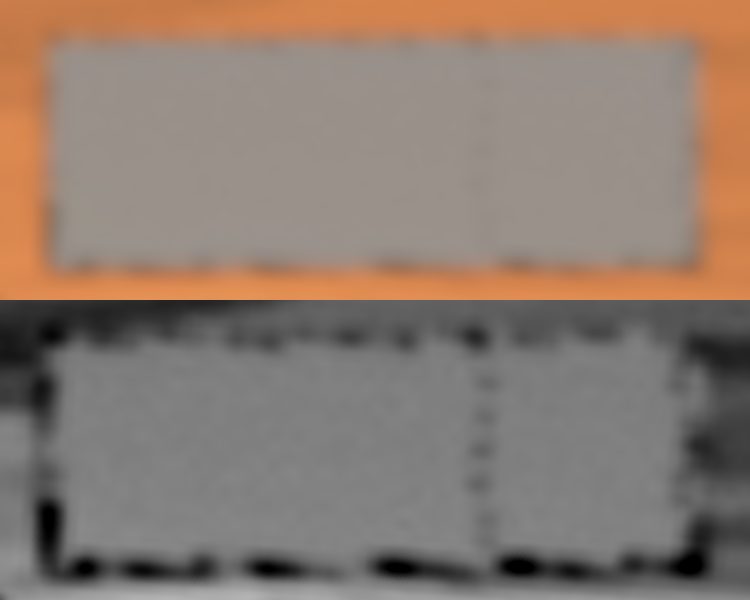

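View pics/rs.png

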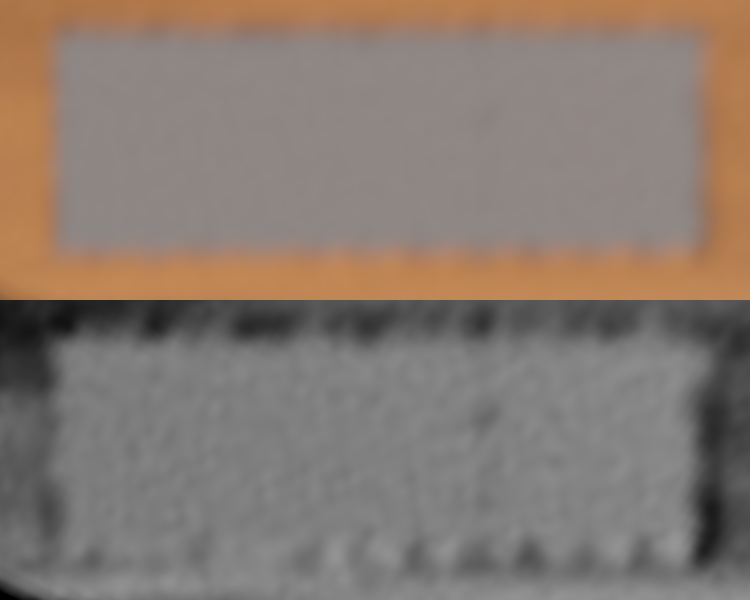

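Strip centre is at about (0.516, 0.013), with case yaw about 4.5°. The averaged, rectified top view shows one faint seam at case y ≈ -21 mm, and a hint of a second near -61 mm, so the plate centre is probably at -41 or -1 mm. I'll settle which one by feel.

```bash
cat >> h.py <<'E'
from scipy.spatial.transform import Rotation as Ro
CX,CY,CA=0.5655,0.0170,np.radians(4.45)
def case(X,Y,Z):
    return np.array([CX+np.cos(CA)*X-np.sin(CA)*Y,CY+np.sin(CA)*X+np.cos(CA)*Y,Z])
def pose():
    o=ctrl.get_obs(); q=o['eef_rot']; return o,np.array(o['eef_pos']),Ro.from_quat([q[1],q[2],q[3],q[0]])
def shift(R,p,X): return (R.inv().apply(np.asarray(X)-p)*1e3).round(1)
# desired orientation: tool x down, tool y along +-case x
def want(sign):
    y=sign*np.array([np.cos(CA),np.sin(CA),0]); x=np.array([0,0,-1.]); z=np.cross(x,y); return Ro.from_matrix(np.c_[x,y,z])
E
python3 - <<'E'
from h import *
o,p,R=pose(); print(o['time_s'],p,R.as_matrix().round(3))
for s in(1,-1): print(s,(R.inv()*want(s)).as_rotvec().round(3))
for a in (63.7,55,45,35,25,15,5,0):
    X=.315*np.array([np.cos(np.radians(a)),np.sin(np.radians(a)),0]); X[2]=.25
    print(a,X.round(3),shift(R,p,X))
E
```

```text
1.3 [0.25463523 0.51555932 0.23129357] [[ 0.     0.443  0.897]
 [-0.     0.897 -0.443]
 [-1.     0.     0.   ]]
1 [ 1.034  0.    -0.   ]
-1 [-2.107  0.     0.   ]
63.7 [0.14  0.282 0.25 ] [-1.87e+01 -2.60e+02  1.00e-01]
55 [0.181 0.258 0.25 ] [ -18.7 -263.6   47.7]
45 [0.223 0.223 0.25 ] [ -18.7 -276.7  101.1]
35 [0.258 0.181 0.25 ] [ -18.7 -298.8  151.3]
25 [0.285 0.133 0.25 ] [ -18.7 -329.2  197. ]
15 [0.304 0.082 0.25 ] [ -18.7 -367.2  236.7]
5 [0.314 0.027 0.25 ] [ -18.7 -411.4  269.2]
0 [0.315 0.    0.25 ] [ -18.7 -435.5  282.4]
```

Emit:
servo_tool:
  targets:
    - [0,0,0,-5,-40,0,-1]
    - [0,0,0,-10,-80,0,-1]
    - [0,0,0,-15,-120,0,-1]
    - [0,0,0,-19,-160,0,-1]
    - [0,0,0,-19,-200,0,-1]
    - [0,0,0,-19,-235,0,-1]
    - [0,0,0,-19,-255,0,-1]
    - [0,0,0,-19,-260,0,-1]

```text
time_s: 2.3
eef_pos: [0.1393, 0.282, 0.2505]
eef_rot: [0.689, 0.161, 0.688, -0.16]
wrist_force: [0.0, -1.0, -0.1]
opening: 0.001
```

Emit:
servo_tool:
  targets:
    - [0.13,0,0,0,-4,48,-1]
    - [0.28,0,0,0,-17,101,-1]
    - [0.43,0,0,0,-39,151,-1]
    - [0.58,0,0,0,-69,197,-1]
    - [0.73,0,0,0,-107,237,-1]
    - [0.88,0,0,0,-151,269,-1]
    - [1.03,0,0,0,-175,282,-1]
    - [1.034,0,0,0,-175,282,-1]

```text
time_s: 3.3
eef_pos: [0.3152, -0.0014, 0.2506]
eef_rot: [0.518, 0.482, 0.518, -0.481]
wrist_force: [-0.1, 0.4, -1.2]
opening: 0.001
```

Run:
```python
from h import *
o,p,R=pose(); print(o['time_s'],p.round(4),R.as_matrix().round(3),o['q'],o['opening'],np.round(o['wrist_force'],2))
print((R.inv()*want(1)).as_rotvec().round(3))
for Y in(-41.4,-1.4):
  for Z in (.25,.09,.058): X=case(-.05,Y/1e3,Z); print(Y,X.round(4),shift(R,p,X))
snap('top','t1');snap('side','s1')
```

```text
3.3 [ 0.3152 -0.0014  0.2506] [[ 0.001  0.997  0.073]
 [ 0.001  0.073 -0.997]
 [-1.     0.001 -0.001]] [-3.88998990e-01 -5.10642485e-01  2.16122390e+00  1.49887541e-03
  1.49026991e+00 -4.62284756e-01] 0.0010760554883597025 [-0.07  0.42 -1.18]
[-0.005 -0.001 -0.001]
-41.4 [ 0.5189 -0.0282  0.25  ] [  0.8 201.2  41.6]
-41.4 [ 0.5189 -0.0282  0.09  ] [160.8 201.   41.8]
-41.4 [ 0.5189 -0.0282  0.058 ] [192.8 200.9  41.8]
-1.4 [0.5158 0.0117 0.25  ] [  0.8 201.    1.6]
-1.4 [0.5158 0.0117 0.09  ] [160.8 200.8   1.8]
-1.4 [0.5158 0.0117 0.058 ] [192.8 200.8   1.8]
```

Emit:
servo_tool:
  targets:
    - [0,0,0,0,40,8,-1]
    - [0,0,0,0,80,17,-1]
    - [0,0,0,0,120,25,-1]
    - [0,0,0,0,160,34,-1]
    - [0,0,0,30,195,41,-1]
    - [0,0,0,75,201,42,-1]
    - [-0.005,0,0,115,201,42,-1]
    - [-0.005,0,0,150,201,42,-1]

```text
time_s: 4.4
eef_pos: [0.5184, -0.0227, 0.0987]
eef_rot: [0.521, 0.478, 0.522, -0.477]
wrist_force: [0.7, -0.8, 0.0]
opening: -0.004
```

Run:
```python
from h import *
o,p,R=pose(); print(o['time_s'],p.round(4),np.round(o['wrist_force'],2))
print((R.inv()*want(1)).as_rotvec().round(3))
X=case(-.05,-.0414,.055); print(X.round(4),shift(R,p,X))
snap('top','t2');snap('side','s2'); crop('side0',0,1,0,1,1,'z')
crop('s2',200,360,130,290,3.7,'s2c'); crop('t2',190,340,150,290,4,'t2c')
```

```text
4.4 [ 0.5184 -0.0227  0.0987] [ 0.74 -0.8   0.02]
[ 0.011 -0.002 -0.   ]
[ 0.5189 -0.0282  0.055 ] [43.6 -0.   5.5]
```

View pics/s2c.png

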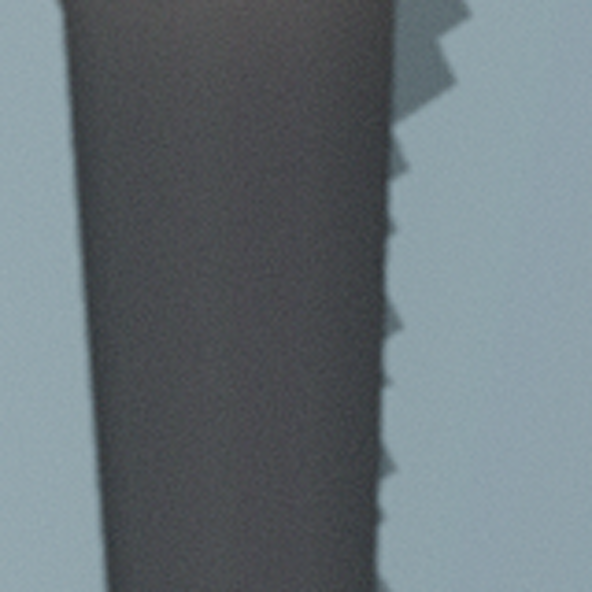

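View pics/t2c.png

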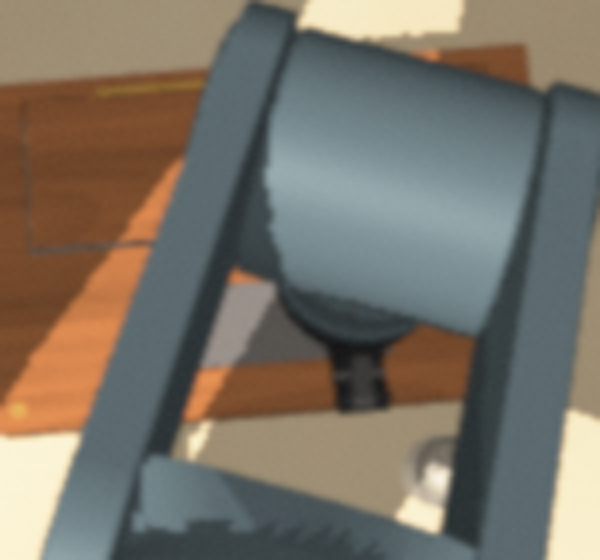

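Emit:
servo_tool:
  targets:
    - [0.005,0,0,8,0,5,-1]
    - [0.01,0,0,16,0,5.5,-1]
    - [0.01,0,0,24,0,5.5,-1]
    - [0.01,0,0,31,0,5.5,-1]
    - [0.01,0,0,36,0,5.5,-1]
    - [0.01,0,0,39,0,5.5,-1]
    - [0.01,0,0,40,0,5.5,-1]
    - [0.01,0,0,40,0,5.5,-1]

```text
time_s: 5.5
eef_pos: [0.5158, -0.0276, 0.0565]
eef_rot: [0.516, 0.48, 0.522, -0.481]
wrist_force: [0.1, -0.2, -0.6]
opening: 0.0
```

Run:
```python
from h import *
o,p,R=pose(); print(o['time_s'],p.round(4),np.round(o['wrist_force'],2))
print((R.inv()*want(1)).as_rotvec().round(3))
X=case(-.05,-.0414,.052); print(X.round(4),shift(R,p,X))
```

```text
5.5 [ 0.5158 -0.0276  0.0565] [ 0.1  -0.2  -0.56]
[ 0.    -0.005  0.007]
[ 0.5189 -0.0282  0.052 ] [4.5 3.  0.8]
```

Emit:
servo_tool:
  targets:
    - [0,-0.005,0.007,0,3,1,-1]
    - [0,-0.005,0.007,0,3,1,-1]
    - [0,-0.005,0.007,0.5,3,1,-1]
    - [0,-0.005,0.007,1,3,1,-1]
    - [0,-0.005,0.007,1.5,3,1,-1]
    - [0,-0.005,0.007,2,3,1,-1]
    - [0,-0.005,0.007,2.5,3,1,-1]
    - [0,-0.005,0.007,3,3,1,-1]

```text
time_s: 6.5
eef_pos: [0.5188, -0.0284, 0.0534]
eef_rot: [0.519, 0.48, 0.519, -0.48]
wrist_force: [0.4, 0.1, 0.7]
opening: -0.001
```

Run:
```python
from h import *
o,p,R=pose(); print(o['time_s'],p.round(4),np.round(o['wrist_force'],2))
print((R.inv()*want(1)).as_rotvec().round(3))
X=case(-.05,-.0414,.052); print(X.round(4),shift(R,p,X))
```

```text
6.5 [ 0.5188 -0.0284  0.0534] [0.36 0.09 0.66]
[ 0.  0. -0.]
[ 0.5189 -0.0282  0.052 ] [ 1.4  0.1 -0.2]
```

Position is good: 1.4 mm above the strip with no contact yet. I'll press in small steps, at first only to about 1.5 mm past the surface.

Emit:
servo_tool:
  targets:
    - [0,0,0,0.5,0,0,-1]
    - [0,0,0,1,0,0,-1]
    - [0,0,0,1.4,0,0,-1]
    - [0,0,0,1.8,0,0,-1]
    - [0,0,0,2.2,0,0,-1]
    - [0,0,0,2.5,0,0,-1]
    - [0,0,0,2.8,0,0,-1]
    - [0,0,0,2.8,0,0,-1]

```text
time_s: 7.5
eef_pos: [0.5188, -0.0284, 0.0506]
eef_rot: [0.519, 0.48, 0.519, -0.48]
wrist_force: [-0.6, -0.3, 3.9]
opening: -0.004
```

At 1.4 mm below the strip level the force is only 3.9 N, which matches the plate giving way. Continuing gently.

Emit:
servo_tool:
  targets:
    - [0,0,0,0.4,0,0,-1]
    - [0,0,0,0.8,0,0,-1]
    - [0,0,0,1.2,0,0,-1]
    - [0,0,0,1.6,0,0,-1]
    - [0,0,0,2.0,0,0,-1]
    - [0,0,0,2.4,0,0,-1]
    - [0,0,0,2.8,0,0,-1]
    - [0,0,0,2.8,0,0,-1]

```text
time_s: 8.5
eef_pos: [0.5188, -0.0284, 0.0478]
eef_rot: [0.519, 0.48, 0.519, -0.48]
wrist_force: [-1.2, 0.2, 2.9]
opening: -0.002
```

Emit:
servo_tool:
  targets:
    - [0,0,0,0.3,0,0,-1]
    - [0,0,0,0.6,0,0,-1]
    - [0,0,0,0.9,0,0,-1]
    - [0,0,0,1.2,0,0,-1]
    - [0,0,0,1.4,0,0,-1]
    - [0,0,0,1.6,0,0,-1]
    - [0,0,0,1.8,0,0,-1]
    - [0,0,0,1.8,0,0,-1]

```text
time_s: 9.5
eef_pos: [0.5188, -0.0284, 0.0461]
eef_rot: [0.519, 0.48, 0.519, -0.48]
wrist_force: [-2.5, 0.4, 4.0]
opening: 0.0
```

Run:
```python
from h import *
o,p,R=pose(); print(o['time_s'],p.round(5),np.round(o['wrist_force'],2))
snap('top','t3');crop('t3',170,340,140,290,4,'t3c')
o,p,R=pose(); print(o['time_s'],p.round(5),np.round(o['wrist_force'],2))
```

```text
9.5 [ 0.51885 -0.02838  0.04605] [-2.49  0.38  4.  ]
9.55 [ 0.51888 -0.02838  0.04606] [-1.59  0.1   5.57]
```

View pics/t3c.png

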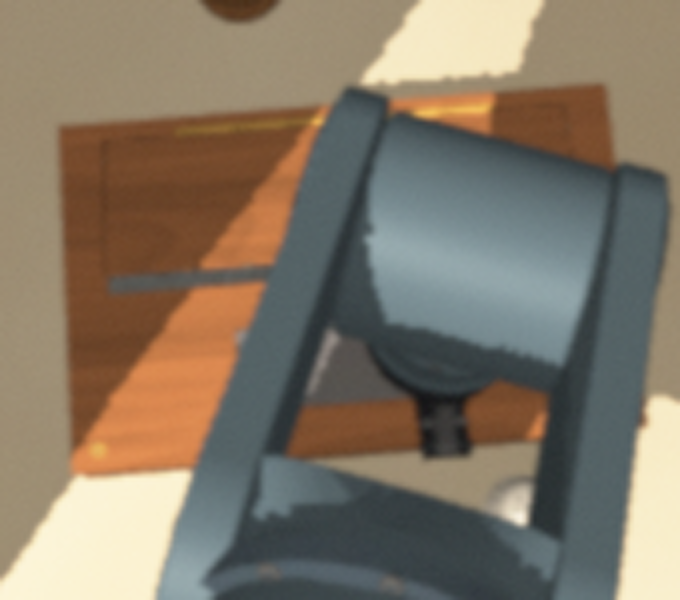

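The flap has risen, shown by the dark gap along its near edge. I'll press a little further to feel the end stop.

Emit:
servo_tool:
  targets:
    - [0,0,0,0.1,0,0,-1]
    - [0,0,0,0.2,0,0,-1]
    - [0,0,0,0.3,0,0,-1]
    - [0,0,0,0.4,0,0,-1]
    - [0,0,0,0.5,0,0,-1]
    - [0,0,0,0.5,0,0,-1]
    - [0,0,0,0.5,0,0,-1]
    - [0,0,0,0.5,0,0,-1]

```text
time_s: 10.55
eef_pos: [0.5189, -0.0284, 0.046]
eef_rot: [0.519, 0.48, 0.519, -0.48]
wrist_force: [-2.6, 0.1, 8.4]
opening: 0.002
```

End stop reached: the force rises to 8 N while z holds at 0.046. Retreating straight up, then back out of the niche.

Emit:
servo_tool:
  targets:
    - [0,0,0,-4,0,0,-1]
    - [0,0,0,-12,0,0,-1]
    - [0,0,0,-30,0,0,-1]
    - [0,0,0,-60,0,0,-1]
    - [0,0,0,-100,0,0,-1]
    - [0,0,0,-140,0,0,-1]
    - [0,0,0,-175,0,0,-1]
    - [0,0,0,-200,0,0,-1]

```text
time_s: 11.55
eef_pos: [0.5194, -0.0284, 0.2494]
eef_rot: [0.52, 0.481, 0.518, -0.479]
wrist_force: [0.2, -0.7, -0.3]
opening: 0.003
```

Emit:
servo_tool:
  targets:
    - [0,0,0,0,-30,0,-1]
    - [0,0,0,0,-65,0,-1]
    - [0,0,0,0,-100,0,-1]
    - [0,0,0,0,-135,0,-1]
    - [0,0,0,0,-165,0,-1]
    - [0,0,0,0,-180,0,-1]
    - [0,0,0,0,-185,0,-1]
    - [0,0,0,0,-185,0,-1]

```text
time_s: 12.55
eef_pos: [0.3353, -0.0431, 0.2494]
eef_rot: [0.521, 0.481, 0.517, -0.479]
wrist_force: [-0.2, -0.5, -0.9]
opening: 0.001
```

Run:
```python
from h import *
o,p,R=pose(); print(o['time_s'],p.round(4),np.round(o['wrist_force'],2),np.abs(o['dq']).max())
snap('top','t4');snap('side','s4'); crop('t4',130,390,80,290,3,'t4c')
crop('s4',100,360,100,310,3,'s4c')
# expected edge of the flap in both cameras, ajar (0.28) and shut
for n in('t4','s4'):
    c=load(n)
    for Y in(-.1335,.1335):
        H=(.049-.05+.087); 
        e0=case(-.001,Y,.055); e1=case(.086-.087*np.cos(.28),Y,.055+.087*np.sin(.28))
        x0,y0,s=(130,80,3) if n=='t4' else (100,100,3)
        print(n,Y,'shut',((proj(c,e0)-[x0,y0])*s).round(),'ajar',((proj(c,e1)-[x0,y0])*s).round())
```

```text
12.55 [ 0.3353 -0.0431  0.2494] [-0.2  -0.49 -0.92] 0.024622035373349747
t4 -0.1335 shut [555. 371.] ajar [559. 360.]
t4 0.1335 shut [203. 397.] ajar [198. 387.]
s4 -0.1335 shut [624. 284.] ajar [625. 255.]
s4 0.1335 shut [274. 412.] ajar [268. 382.]
```

View pics/t4c.png

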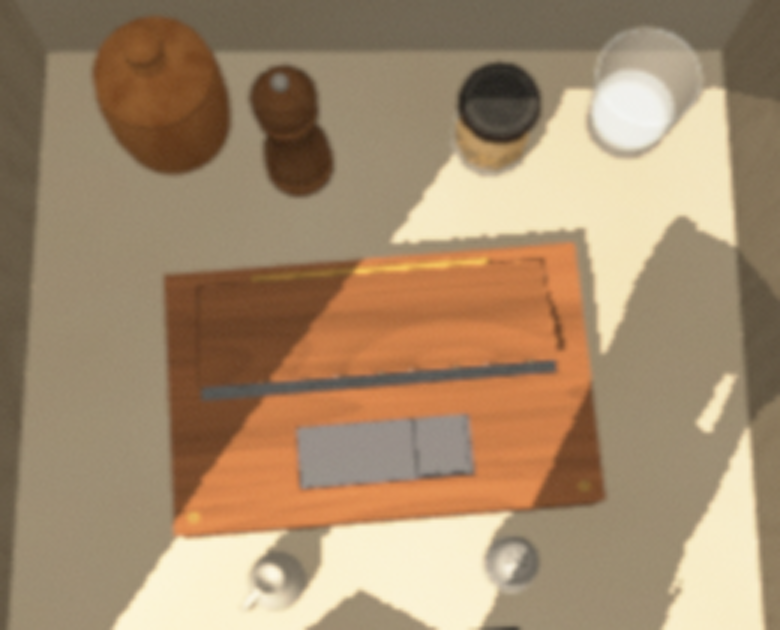

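View pics/s4c.png

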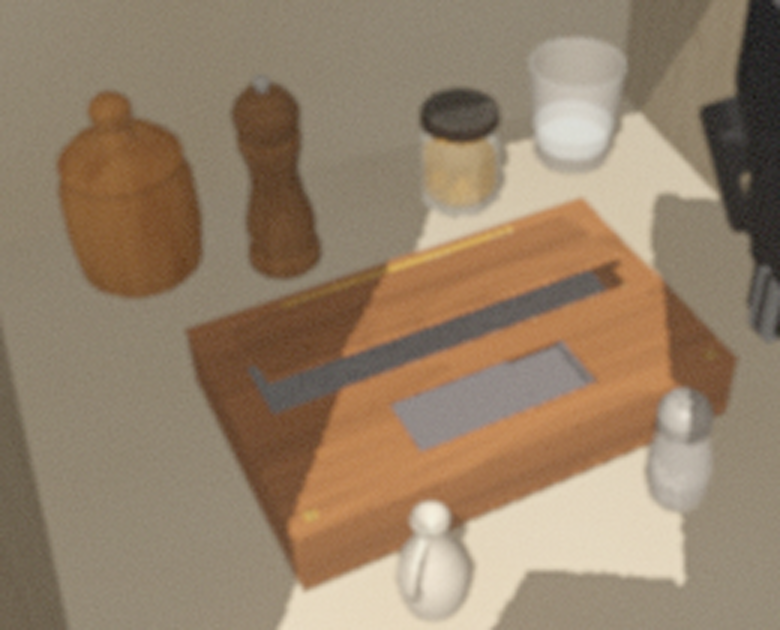

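The top and side views show the flap ajar. Its near edge runs from about (265,385) to (615,265) in the side crop, close to the edge predicted for 0.28 rad. The plate is sunk at the right end of the strip, the four bystanders are where they were, and the arm is clear.

Run:
```python
from h import *
a=cv2.imread('pics/side0.png').astype(int);b=cv2.imread('pics/s4.png').astype(int)
# template-match bystanders between start and end (side view)
for n,(x0,x1,y0,y1) in dict(jug=(232,260,264,308),shaker=(314,340,227,273),mill=(176,208,124,194),honey=(238,268,128,172)).items():
    A=cv2.Canny(a[y0:y1,x0:x1].astype(np.uint8),40,90).astype(np.float32); B=cv2.Canny(b[y0-6:y1+6,x0-6:x1+6].astype(np.uint8),40,90).astype(np.float32)
    r=cv2.matchTemplate(cv2.GaussianBlur(B,(3,3),0),cv2.GaussianBlur(A,(3,3),0),cv2.TM_CCOEFF_NORMED); m=cv2.minMaxLoc(r); print(n,m[1],np.array(m[3])-6)
print(ctrl.hand_in())
```

```text
jug 0.31614187359809875 [0 0]
shaker 0.676200270652771 [0 0]
mill 0.8740220665931702 [0 0]
honey 0.8646427989006042 [0 0]
the job is handed in; nothing more can be done
None
```

The catch is pressed fully in, the flap is standing ajar, and the job is handed in. The robot's clock read about 12.6 s at my last check before handing in.

- **Finding the plate:** A faint seam in the averaged camera pictures suggested the plate was centred about 41 mm to the right of the strip's middle. Light presses with the closed fingertips there confirmed it.
- **Pressing it in:** The plate gave at about 3–4 N and sank 6 mm to its stop, where the force rose to about 8 N and the tip stopped moving. That was the highest force I read.
- **Leaving it:** I lifted straight up and backed out to the front of the niche.

**Last checks:**
- **Flap:** Its near edge sits within a few pixels of where 0.28 rad should put it in the side view.
- **Jug, shaker, mill and jar:** All four matched their starting positions with zero pixel shift in the side view. The jug's match was weak (0.32) because the light on it had changed, but it looks unmoved by eye.
- **Arm:** The force on the wrist is about zero, and nothing is being touched.

No check failed or disagreed.

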